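Feel for the release notch in a wheel hub and spring the cover open

ROBOT

A 7-joint arm with a two-finger parallel gripper is mounted at the origin on the work surface. World frame = base frame: x ahead of the robot, y to its left, z up, the work surface at z = 0. Lengths are in mm, angles in rad, forces in N, time in s.
With the tool pointing down it reaches from about 400 to 875 mm from the base axis. Payload 4.4 kg.
Tool frame: the origin (TCP) lies at the very end of the fingers, on their centre line; the grasp point (between the pads) lies 19 mm behind it; z points along the fingers, x is the direction in which the jaws open and shut, and the axes are right-handed (so a half turn about z gives the same grasp; the last joint's range is limited). The gripper opens to 85 mm and grips with 20 to 120 N. Pads are 22 mm wide; open, the fingers measure 114 mm over their backs; the gripper's body (76 mm by 85 mm) begins 54 mm behind the grasp point. The pads swing forward as they close: fully open they stand 13 mm farther back than shut.
Start: joints at [1.226, 0.628, 0.038, 1.517, -0.027, 0.996, -0.02], TCP at [178.909, -624.907, 231.313] pointing down, gripper open.
Joint ranges: [-3.06, 3.06], [-0.37, 2.12], [-1.25, 1.32], [0.18, 2.47], [-1.1, 4.24], [0.23, 1.98], [-2.94, 2.94]. Speed limits (rad/s): [2.57, 2.57, 3.14, 3.14, 3.14, 3.14, 3.14].

INTERFACE

Orientations are given as [roll, pitch, yaw] about the fixed x, y, z axes, in that order (R = Rz(yaw) Ry(pitch) Rx(roll)).
In Python, from cell import * gives the robot as it stands. The module is installed in compiled form; this text tells all that it offers.
- The arm moves only by the tool play_rows, never from a script. Its argument "targets" is a list of rows, each an object with "slide": the shift along the tool's x, y, z in mm, a list of three; "turn": the turn, a rotation vector about the tool's x, y, z in degrees, a list of three; "hand": the finger opening in mm, from 0 to 85.4. A call has 1 to 5 rows; each row shifts and turns the commanded pose from where the row before left it, along the tool's axes as they then stand; what a row does not reach is not made up. A row lasts 1/8 s, in which the tool goes at most 62.5 mm and 10.7 degrees, less where a joint would pass 70% of its speed; a pose out of reach is approached as far as the arm can. A call is refused whole if a number of a shift passes 62.5 or a number of a turn 10.7, either way. A call with a gripper value outside its range is refused whole. The fingers move at their own pace and stop on an object; the grip force is fixed at half the most. Time passes only in rows, so rows that do not move let the fingers close. It gives the time, the measured TCP pose, the force and the opening at its end, in the units of the state.
- read_state(): the state, without advancing time (a new reading comes with each control period).
- get_image(name): name is "side" or "top" or "wrist"; returns (picture, depth): 480x640x3 uint8, blue, green, red; 480x640 float32, mm along the optical axis (not along the pixel's ray), 0 where there is no reading.
- calibration(name): a dict with "K" (3x3 intrinsics, pixels), "R" (3x3) and "t" (3): a world point X has camera coordinates R X + t. Camera axes: x right, y down, z forward; pixel columns grow to the right and rows downward; lengths in mm; the calibration is good to about 2 mm. The wrist camera is an equidistant fisheye: a pixel r from the principal point sees the ray r / f radians off the axis. A picture is of the moment at which its call begins: read the wrist's pose just before it. calibration takes no time and is no camera call; for the wrist camera it gives the pose at the moment of the call.
- finish_job(): hands the job in, once; it reports no verdict.
The state is a dict: "clock": time; "qpos": joint angles; "qd": joint speeds; "tau": joint torques, N m; "eef_pos": TCP position; "tool_rot": TCP orientation; "force": force on the tool from outside, world axes, zero at the start; "torque": the same for the moment, N m; "width": finger opening in mm.
Only numpy, scipy, OpenCV 4.12 (cv2) and the standard library are available. Lean on these libraries where they do the work, as an engineer would, in place of code of your own. Each camera call takes 0.05 s, during which the arm holds its last target.

TASK

The wheel on the stand is due for greasing. Rest a closed fingertip lightly on the flat ring round its hub cover and run it along until it drops into the release notch, then press down the sprung catch inside the notch so that the hub cover springs open, and take the hand away. Do it by touch alone: pick nothing up, and leave the loose spares and tools where they are.

Things in the scene. Friction and masses are not known exactly. Their poses are not given: they have to be found in the camera images.
- stand: red stand bolted to the bench, carrying on its spindle a 300 mm ride wheel (grey tyre, aluminium hub) that lies flat; the wheel counts as part of it. Origin on the wheel's axis at bench level, z up; its -x axis points roughly to the robot (within 9 degrees). The wheel turns on the spindle only with 3 N m or more: a light touch does not move it
- hub (a point): point on the wheel's axis, level with the top of the hub ring, 126 mm above the bench; axes as the stand's. The hub ring is a flat level aluminium ring round the cover, radius 64 to 104 mm, the highest face of the wheel. Outside it a dish 36 mm deep and 24 mm wide, then the tyre, radius 128 to 150 mm, its top 6 mm lower than the ring
- arc_mid (a point): fixed point on the top of the hub ring's circle, at radius 88 mm on the stand's -x side. The ring has one notch, 50 mm wide along the ring, straight-sided, open to the dish. Its place depends on how the wheel was left and is not reported: the notch's centre lies within 55 degrees of this point, either way round the wheel's axis. Elsewhere the ring is whole
- catch (a joint): sprung steel catch in the notch: a plate with a raised round rib 44 mm long, along the ring at radius 88 mm, its top 8 mm below the ring's. Press the rib down: 0 at rest, 0.26 rad at the stop (rib 7 mm lower); it lets the cover go at about 0.18 rad (5 mm). 3 N starts it, 6 to 8 N let go, 9 N at the stop; it springs back. Its tongue (radius 60 to 69 mm) stands inside the notch's inner end
- cover (a joint): round aluminium hub cover, 116 mm across, lying inside the hub ring with its middle level with the ring's top, hinged to the wheel opposite the notch. 0 shut; once the catch lets go its spring swings it to 0.32 rad (the edge beside the notch then 36 mm higher) and keeps it there. It cannot be opened any other way
- bearing_mid (a point): loose ball bearing, a flat steel ring 72 mm across and 18 mm high, lying beside the wheel on the left; point at its centre. A spare: leave it
- spacer_mid (a point): loose aluminium spacer tube, 42 mm across and 45 mm high, standing beside the wheel on the right; point at its centre. A spare: leave it
- nut_mid (a point): small loose steel hexagon nut, 18 mm across, 8 mm high, lying in the wheel's dish between hub ring and tyre on the side away from the robot; point at its centre. Leave it
- stop_wheel_mid (a point): loose small wheel with a brown tyre, 110 mm across and 40 mm high, lying flat; point at its centre. Leave it
- buckle_mid (a point): loose steel belt buckle without its belt, about 100 by 48 mm and 19 mm high; point 9 mm above its underside. Leave it
- grease_gun_mid (a point): lever grease gun lying on the bench, body 52 mm thick, about 390 mm long over all along its own x axis (handle end at -x, bent spout at +x); point at the middle of its body. Leave it
- grease_tin_mid (a point): round tin 72 mm across and 75 mm high; point at its centre. Leave it

How it is judged (in metres and radians):
On the way, in this order (a step that is already met when the one before it is completed fails the run):
1. with the catch still at rest, a fingertip is kept on the hub ring for 0.3 s (contact force between the fingers and stand above 0.2 N and horizontal distance between the grasp point and hub between 0.05 and 0.125 m and value of joint catch below 0.05 rad), for 0.3 s.
2. a finger presses the catch down to where it lets go (0.15 rad) (contact force between the fingers and stand above 0.5 N and value of joint catch above 0.15 rad), for 0.02 s.
At the end, for the whole second after the job is handed in: the hub cover stands open (more than 0.27 of its 0.32 rad) and at rest, the catch has sprung back (under 0.04 rad), and every loose thing is within 30 mm of where it was (value of joint cover above 0.27 rad and value of joint catch below 0.04 rad and velocity of joint cover below 0.05 rad/s and distance of each of bearing_mid, spacer_mid, nut_mid, stop_wheel_mid, buckle_mid, grease_gun_mid, grease_tin_mid from where it was at the start of the episode below 0.03 m); the robot touches nothing.
It fails at once if a spare or tool is picked up or pushed away (30 mm or more) (distance of any of bearing_mid, spacer_mid, nut_mid, stop_wheel_mid, buckle_mid, grease_gun_mid, grease_tin_mid from where it was at the start of the episode above 0.03 m).
It fails at once if the wheel is pressed with more than 80 N (contact force between the fingers and stand above 80 N).
It also fails if it takes over 58 s, if anything falls off the work surface, if the arm or the gripper's body presses on something with over 40 N, if the wrist force passes 120 N, or if a joint passes its speed limit or range.

## Working session

There is one attempt and no reset: what is moved stays moved. The work goes in short steps, Python scripts to look and compute and a tool call to move; the robot and the scene stay as the last step left them, time stands still between calls to the robot, and variables do not carry over. Pictures are saved under pics/ and viewed, and the job is handed in when it is done.

Besides the shell and the picture viewer there is one more tool, called after "Emit:" as a command line: name --argument value ..., lists and objects as JSON in quotes. play_rows: Moves the arm, as the interface text tells. Its arguments: {"type":"object","properties":{"targets":{"type":"array"}},"required":["targets"]}

```bash
mkdir -p pics; python3 - <<'E'
from cell import *
import cv2
s=read_state(); print({k:s[k] for k in s})
for n in ["top","side"]:
    p,d=get_image(n); cv2.imwrite(f"pics/{n}0.png",p); import numpy as np; np.save(f"{n}0.npy",d); c=calibration(n); print(n,c)
E
```

```text
{'clock': 0.0, 'qpos': array([ 1.22618043,  0.62933019,  0.03842902,  1.51841451, -0.0269737 ,
        0.99630941, -0.02000242]), 'qd': array([-0.00037524,  0.00098748, -0.00208925, -0.00040356,  0.00017899,
       -0.00091195,  0.00154926]), 'tau': array([-6.80946632e-04, -5.63404155e+01,  1.22657865e+00, -1.93446207e+01,
        1.11044492e-02,  1.04972773e-02,  9.91620482e-06]), 'eef_pos': array([ 178.73799771, -624.26243366,  230.38433188]), 'tool_rot': array([ 3.14155225e+00,  1.94334002e-03, -1.29195917e+00]), 'force': array([ 0.51790902, -0.44245087, -0.86641534]), 'torque': array([-0.00194329, -0.03925322,  0.03426424]), 'width': 85.50244501060473}
top {'K': array([[533.61635015,   0.        , 324.27200103],
       [  0.        , 533.61635015, 240.1534851 ],
       [  0.        ,   0.        ,   1.        ]]), 'R': array([[ 3.21502596e-03, -9.99644631e-01, -2.64627265e-02],
       [-9.89539454e-01,  6.36373102e-04, -1.44261098e-01],
       [ 1.44226672e-01,  2.66497151e-02, -9.89185756e-01]]), 't': array([  20.73305414,  596.03060448, 1214.26987857])}
side {'K': array([[565.46365459,   0.        , 321.86875019],
       [  0.        , 565.46365459, 252.11668643],
       [  0.        ,   0.        ,   1.        ]]), 'R': array([[ 0.93616402, -0.3515556 , -0.00236356],
       [-0.26996746, -0.71456243, -0.64538214],
       [ 0.2251988 ,  0.60482162, -0.76385621]]), 't': array([-555.93721059,  228.1016575 , 1350.85593592])}
```

View pics/top0.png

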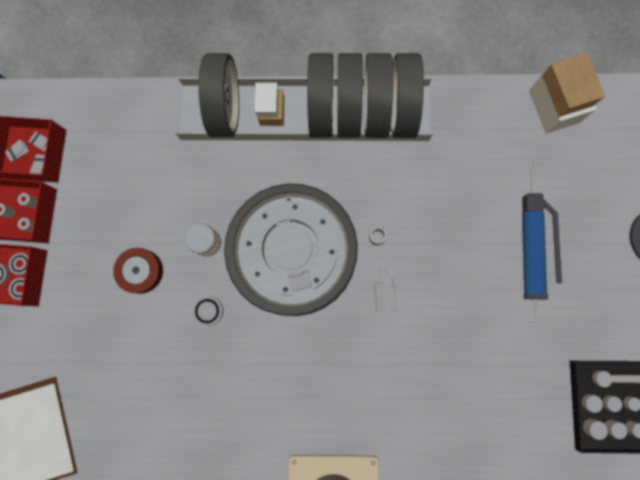

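View pics/side0.png

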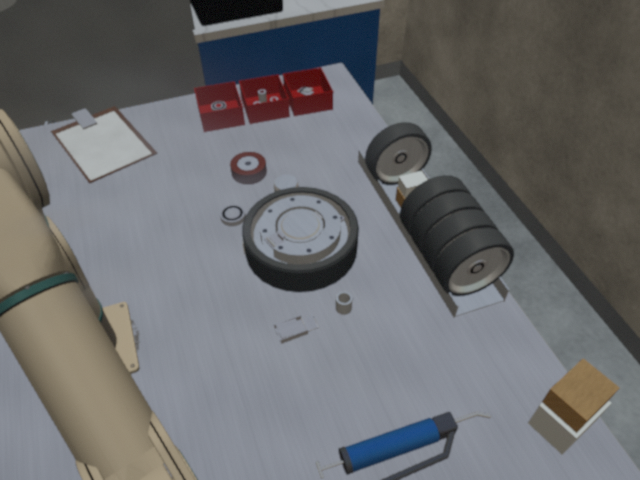

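The top view shows the wheel at about (291,249), with a small rectangle near (300,281) that could be the notch. I'll enlarge it and fit the wheel.

```bash
cat > h.py <<'E'
import numpy as np, cv2
from cell import *
def ray_plane(n,uv,z):
    c=calibration(n);K,R,t=c["K"],c["R"],c["t"]
    uv=np.atleast_2d(uv).astype(float)
    d=np.c_[(uv-K[:2,2])/K[0,0],np.ones(len(uv))]@R
    o=-R.T@t
    return o+d*((z-o[2])/d[:,2])[:,None]
def proj(n,X):
    c=calibration(n);x=np.atleast_2d(X)@c["R"].T+c["t"]; x=x@c["K"].T
    return x[:,:2]/x[:,2:]
E
python3 - <<'E'
from h import *
p=cv2.imread("pics/top0.png");d=np.load("top0.npy")
# depth points -> world
c=calibration("top");K,R,t=c["K"],c["R"],c["t"]
v,u=np.mgrid[0:480,0:640]
P=np.stack([(u-K[0,2])/K[0,0]*d,(v-K[1,2])/K[0,0]*d,d],-1)-t
W=P@R
np.save("W.npy",W)
roi=np.zeros((480,640),bool);roi[180:320,220:362]=1
m=((W[...,2]>105)&roi&(d>0)).astype(np.uint8)
cs,_=cv2.findContours(m,cv2.RETR_EXTERNAL,cv2.CHAIN_APPROX_NONE)
k=max(cs,key=cv2.contourArea)[:,0]
X=ray_plane("top",k,120)[:,:2]
(cx,cy),r=cv2.minEnclosingCircle(X.astype(np.float32)); print("wheel",cx,cy,r)
A=np.c_[2*X,np.ones(len(X))];s=np.linalg.lstsq(A,(X**2).sum(1),rcond=None)[0];print(s[:2],np.sqrt(s[2]+s[0]**2+s[1]**2))
cx,cy=s[:2]
# polar height at ring
th=np.arange(0,360,10)
for a in th:
    row=[]
    for rr in (40,70,78,88,98,115,138):
        q=proj("top",[cx+rr*np.cos(np.radians(a)),cy+rr*np.sin(np.radians(a)),126])[0].round().astype(int)
        row.append(round(float(W[q[1],q[0],2])))
    print(a,row)
z=cv2.resize(p[175:325,215:370],None,fx=4,fy=4,interpolation=cv2.INTER_CUBIC);cv2.imwrite("pics/topz.png",z)
q=cv2.imread("pics/side0.png")[180:295,235:365];cv2.imwrite("pics/sidez.png",cv2.resize(q,None,fx=5,fy=5,interpolation=cv2.INTER_CUBIC))
E
```

```text
wheel 566.4581298828125 93.92501831054688 148.94070434570312
[566.41300718  93.96866038] 147.40947306591542
0 [128, 129, 123, 125, 124, 97, 119]
10 [122, 127, 122, 123, 121, 92, 118]
20 [125, 128, 125, 121, 125, 94, 117]
30 [123, 121, 124, 126, 125, 92, 119]
40 [120, 129, 122, 124, 123, 93, 114]
50 [124, 123, 121, 122, 126, 96, 117]
60 [126, 129, 122, 123, 126, 94, 121]
70 [126, 121, 127, 123, 124, 89, 118]
80 [122, 121, 127, 125, 124, 96, 120]
90 [125, 123, 122, 129, 127, 93, 118]
100 [127, 121, 123, 127, 126, 90, 115]
110 [125, 125, 126, 123, 124, 88, 115]
120 [125, 127, 127, 124, 125, 89, 124]
130 [122, 124, 125, 125, 125, 87, 116]
140 [126, 123, 123, 125, 125, 85, 118]
150 [124, 124, 129, 123, 126, 90, 118]
160 [124, 119, 127, 126, 129, 92, 118]
170 [123, 123, 124, 1288, 124, 93, 116]
180 [123, 115, 110, 90, 127, 88, 122]
190 [125, 111, 115, 117, 91, 91, 116]
200 [125, 113, 111, 118, 90, 86, 115]
210 [125, 109, 114, 115, 115, 91, 117]
220 [128, 126, 123, 126, 124, 92, 118]
230 [129, 125, 128, 127, 125, 87, 120]
240 [125, 126, 123, 126, 127, 90, 119]
250 [122, 128, 128, 125, 124, 91, 124]
260 [125, 122, 125, 126, 120, 90, 120]
270 [127, 127, 124, 122, 125, 90, 122]
280 [123, 127, 126, 125, 127, 94, 121]
290 [129, 122, 126, 127, 124, 91, 122]
300 [125, 124, 126, 128, 127, 87, 124]
310 [122, 129, 124, 128, 123, 93, 120]
320 [123, 126, 123, 123, 125, 89, 117]
330 [125, 122, 125, 123, 123, 96, 120]
340 [124, 123, 121, 128, 126, 90, 113]
350 [123, 122, 125, 126, 126, 90, 122]
```

View pics/topz.png

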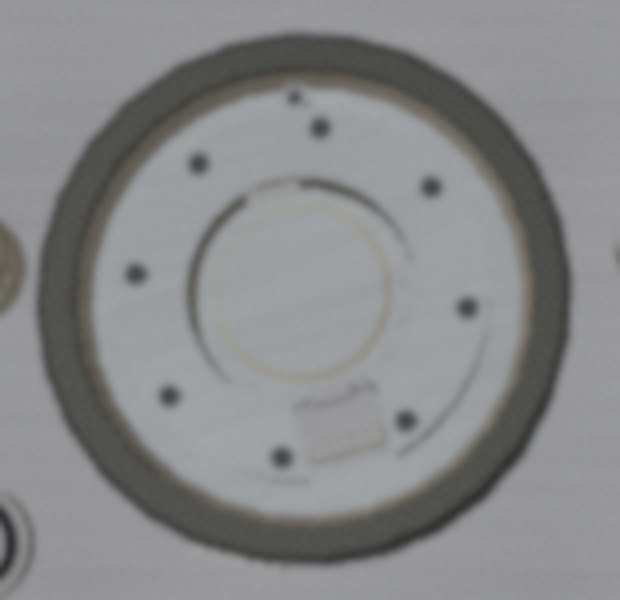

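View pics/sidez.png

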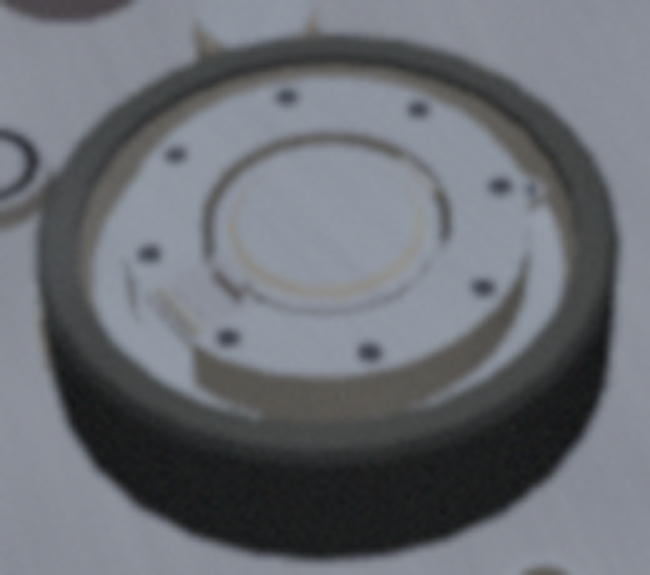

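```bash
python3 - <<'E'
from h import *
W=np.load("W.npy");c=np.array([566.4,94.0])
# also centre by ring hub top + bright; notch = depth 100..120 between r 66..100
roi=np.zeros((480,640),bool);roi[180:320,220:362]=1
q=W[...,:2]-c; r=np.hypot(*np.moveaxis(q,-1,0)); a=np.degrees(np.arctan2(q[...,1],q[...,0]))%360
for lo,hi in((66,76),(76,84),(84,92),(92,100)):
    m=roi&(r>lo)&(r<hi)&(W[...,2]<120.5)&(W[...,2]>60)
    m&=(a>150)&(a<240)
    rr=(lo+hi)/2
    mm=W[m]; t=np.radians(a[m]); print(lo,hi,m.sum(),a[m].min(),a[m].max(),np.median(a[m]),a[m].mean(), 'z',np.median(mm[:,2]))
for aa in range(172,222,2):
    print(aa,[round(float(np.median(W[roi&(abs(a-aa)<1.5)&(abs(r-x)<3)&(W[...,2]>60)][:,2])),0) if (roi&(abs(a-aa)<1.5)&(abs(r-x)<3)&(W[...,2]>60)).any() else None for x in (66,72,78,84,88,92,98,102)])
m=roi&(W[...,2]>122)&(W[...,2]<135)&(r<110)
E
```

```text
66 76 110 150.53951184632606 232.2283380976756 195.8275575710316 195.5683440201445 z 112.55270026223218
76 84 87 168.81163584242478 231.5285022393219 195.5029151820401 195.74519915322048 z 112.87963268891647
84 92 83 178.04379885972915 227.9852030077041 196.02499258260318 195.95326964398492 z 114.93082133872537
92 100 103 162.2922269049612 238.98722209254584 195.7532964025564 195.917371871935 z 91.18794566852715
172 [123.0, 123.0, 128.0, 126.0, 126.0, 126.0, 125.0, 113.0]
174 [91.0, 123.0, 125.0, 124.0, 125.0, 125.0, 126.0, 122.0]
176 [116.0, 114.0, 124.0, 125.0, 125.0, 124.0, 124.0, 111.0]
178 [111.0, 114.0, 113.0, 125.0, 124.0, 124.0, 127.0, 117.0]
180 [112.0, 114.0, 113.0, 117.0, 108.0, 122.0, 123.0, 117.0]
182 [111.0, 114.0, 113.0, 114.0, 114.0, 113.0, 91.0, 92.0]
184 [113.0, 113.0, 113.0, 114.0, 115.0, 113.0, 90.0, 89.0]
186 [114.0, 113.0, 112.0, 117.0, 116.0, 112.0, 90.0, 88.0]
188 [113.0, 112.0, 113.0, 115.0, 115.0, 112.0, 87.0, 89.0]
190 [114.0, 111.0, 114.0, 114.0, 115.0, 115.0, 89.0, 88.0]
192 [114.0, 113.0, 113.0, 115.0, 115.0, 110.0, 90.0, 87.0]
194 [113.0, 114.0, 113.0, 115.0, 116.0, 112.0, 88.0, 87.0]
196 [113.0, 111.0, 112.0, 114.0, 115.0, 113.0, 87.0, 87.0]
198 [114.0, 112.0, 114.0, 113.0, 116.0, 115.0, 90.0, 90.0]
200 [113.0, 113.0, 114.0, 117.0, 115.0, 113.0, 90.0, 90.0]
202 [112.0, 113.0, 115.0, 113.0, 116.0, 113.0, 90.0, 90.0]
204 [114.0, 112.0, 113.0, 115.0, 117.0, 114.0, 91.0, 90.0]
206 [112.0, 111.0, 112.0, 115.0, 118.0, 115.0, 90.0, 90.0]
208 [114.0, 111.0, 112.0, 115.0, 117.0, 115.0, 90.0, 88.0]
210 [112.0, 112.0, 113.0, 113.0, 114.0, 112.0, 88.0, 89.0]
212 [113.0, 114.0, 114.0, 110.0, 112.0, 112.0, 125.0, 114.0]
214 [113.0, 113.0, 100.0, 123.0, 123.0, 124.0, 124.0, 121.0]
216 [113.0, 104.0, 123.0, 124.0, 124.0, 124.0, 125.0, 108.0]
218 [119.0, 126.0, 125.0, 125.0, 125.0, 125.0, 126.0, 95.0]
220 [125.0, 126.0, 124.0, 124.0, 126.0, 124.0, 124.0, 105.0]
```

The notch's centre is at 195.8° about the wheel axis (566, 94), so the rib is near (482, 70). The dropped depth there (about 115 mm against 125 mm for the ring) matches the spec. The tool's yaw already puts x along the tangent at the notch. I'll land on the ring at about 230° and slide in from there.

Emit:
play_rows --targets '[{"slide":[-20,-18.5,0],"turn":[0,0,0],"hand":0},{"slide":[-40,-37,0],"turn":[0,0,0],"hand":0},{"slide":[-40,-37,0],"turn":[0,0,0],"hand":0},{"slide":[-40,-37,0],"turn":[0,0,0],"hand":0},{"slide":[-40,-37,0],"turn":[0,0,0],"hand":0}]'

```text
clock: 0.72
eef_pos: [290.0, -404.2, 231.1]
tool_rot: [-3.141, 0.0, -1.292]
force: [0.2, -0.3, 0.8]
width: -0.0
```

Emit:
play_rows --targets '[{"slide":[-40,-37,0],"turn":[0,0,0],"hand":0},{"slide":[-40,-37,0],"turn":[0,0,0],"hand":0},{"slide":[-40,-37,0],"turn":[0,0,0],"hand":0},{"slide":[-40,-37,0],"turn":[0,0,0],"hand":0},{"slide":[-40,-37,0],"turn":[0,0,0],"hand":0}]'

```text
clock: 1.35
eef_pos: [412.8, -161.2, 231.3]
tool_rot: [-3.142, -0.0, -1.292]
force: [1.3, -1.0, 0.4]
width: 0.4
```

Emit:
play_rows --targets '[{"slide":[-40,-37,0],"turn":[0,0,0],"hand":0},{"slide":[-40,-37,0],"turn":[0,0,0],"hand":0},{"slide":[-20,-19,0],"turn":[0,0,0],"hand":0},{"slide":[0,0,0],"turn":[0,0,0],"hand":0}]'

```text
clock: 1.85
eef_pos: [474.9, -38.6, 231.1]
tool_rot: [-3.141, 0.001, -1.287]
force: [-0.5, 0.3, 0.2]
width: -0.1
```

Emit:
play_rows --targets '[{"slide":[-27,-26,0],"turn":[0,0,0],"hand":0},{"slide":[-26,-25.5,0],"turn":[0,0,0],"hand":0},{"slide":[0,0,40],"turn":[0,0,0],"hand":0},{"slide":[0,0,0],"turn":[0,0,0],"hand":0},{"slide":[0,0,0],"turn":[0,0,0],"hand":0}]'

```text
clock: 2.48
eef_pos: [509.1, 22.6, 192.0]
tool_rot: [3.141, -0.001, -1.294]
force: [0.7, -0.3, -0.7]
width: -0.4
```

```bash
python3 - <<'E'
from h import *
print(calibration("wrist")["K"])
p,d=get_image("wrist");cv2.imwrite("pics/w1.png",p);np.save("w1.npy",d)
p,d=get_image("side");cv2.imwrite("pics/s1.png",cv2.resize(p[100:340,150:470],None,fx=2.5,fy=2.5))
s=read_state();print(s["eef_pos"],s["force"],s["tool_rot"])
E
```

```text
[[371.64829954   0.         321.33767378]
 [  0.         371.64829954 236.25643818]
 [  0.           0.           1.        ]]
[509.69555703  23.04187342 192.54074681] [ 0.36974812  0.78475522 -0.4589864 ] [-3.13977780e+00 -7.48124883e-04 -1.29367112e+00]
```

View pics/w1.png

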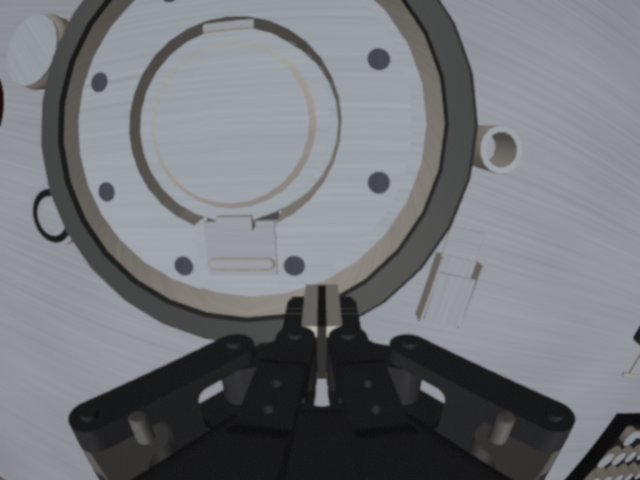

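View pics/s1.png

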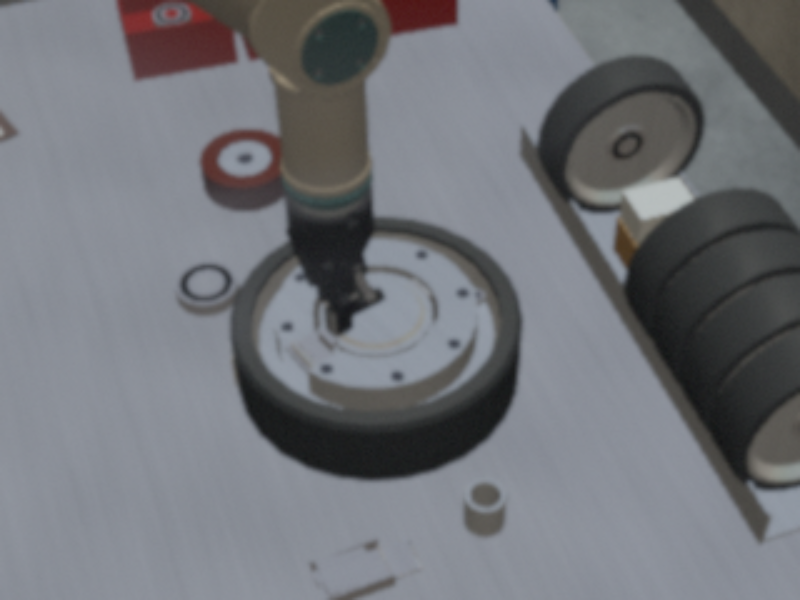

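The wrist view shows the notch at about (240,245) and the rib at (242,264), lined up with the tool axes. I'll cross-check the rib position with a second ray, from the wrist.

```bash
python3 - <<'E'
from h import *
c=calibration("wrist");K,R,t=c["K"],c["R"],c["t"];o=-R.T@t
for uv,z in(((213,264),118),((271,264),118),((242,264),118),((205,243),126),((278,247),126)):
    x=(np.array(uv)-K[:2,2])/K[0,0];th=np.hypot(*x);d=np.r_[np.sin(th)*x/th,np.cos(th)]@R
    P=o+d*(z-o[2])/d[2];q=P[:2]-[566.4,94];print(uv,P.round(1),np.hypot(*q).round(1),np.degrees(np.arctan2(q[1],q[0]))%360)
E
```

```text
(213, 264) [480.6  86.7 118. ] 86.1 184.87897451186646
(271, 264) [491.4  50.2 118. ] 86.9 210.27586503979077
(242, 264) [486.1  68.1 118. ] 84.3 197.8587788009137
(205, 243) [496.3  92.5 126. ] 70.1 181.2113936295637
(278, 247) [506.3  48.4 126. ] 75.4 217.2159551757216
```

Emit:
play_rows --targets '[{"slide":[-2.3,2.4,30],"turn":[0,0,0],"hand":0},{"slide":[0,0,20],"turn":[0,0,0],"hand":0},{"slide":[0,0,8],"turn":[0,0,0],"hand":0},{"slide":[0,0,3],"turn":[0,0,0],"hand":0},{"slide":[0,0,0],"turn":[0,0,0],"hand":0}]'

```text
clock: 3.2
eef_pos: [506.7, 25.5, 131.0]
tool_rot: [-3.14, -0.0, -1.292]
force: [-0.6, -0.4, 0.0]
width: -0.1
```

Emit:
play_rows --targets '[{"slide":[0,0,1.5],"turn":[0,0,0],"hand":0},{"slide":[0,0,1],"turn":[0,0,0],"hand":0},{"slide":[0,0,0],"turn":[0,0,0],"hand":0}]'

```text
clock: 3.58
eef_pos: [506.2, 25.6, 127.9]
tool_rot: [-3.141, -0.0, -1.292]
force: [0.4, 1.0, 0.1]
width: -0.1
```

Emit:
play_rows --targets '[{"slide":[0,0,1],"turn":[0,0,0],"hand":0},{"slide":[0,0,0],"turn":[0,0,0],"hand":0}]'

```text
clock: 3.82
eef_pos: [506.1, 25.5, 126.8]
tool_rot: [3.141, 0.0, -1.292]
force: [-0.5, 0.4, 0.3]
width: -0.2
```

Emit:
play_rows --targets '[{"slide":[0,0,1],"turn":[0,0,0],"hand":0},{"slide":[0,0,0],"turn":[0,0,0],"hand":0}]'

```text
clock: 4.08
eef_pos: [506.2, 25.5, 126.1]
tool_rot: [-3.141, -0.0, -1.292]
force: [-0.0, 1.6, 4.3]
width: -0.0
```

Contact is at z = 126.1, the ring's height, with about 4 N. I'll hold there, then slide along the ring toward the notch.

Emit:
play_rows --targets '[{"slide":[0,0,0],"turn":[0,0,0],"hand":0},{"slide":[0,0,0],"turn":[0,0,0],"hand":0},{"slide":[0,0,0],"turn":[0,0,0],"hand":0},{"slide":[0,0,0],"turn":[0,0,0],"hand":0}]'

```text
clock: 4.58
eef_pos: [506.2, 25.6, 126.1]
tool_rot: [-3.141, -0.0, -1.292]
force: [-0.5, -0.1, 5.4]
width: -0.3
```

Emit:
play_rows --targets '[{"slide":[-4,0.8,0],"turn":[0,0,0],"hand":0},{"slide":[-4,0.8,0],"turn":[0,0,0],"hand":0},{"slide":[-4,0.8,0],"turn":[0,0,0],"hand":0},{"slide":[-4,0.8,0],"turn":[0,0,0],"hand":0}]'

```text
clock: 5.08
eef_pos: [499.3, 39.9, 126.1]
tool_rot: [-3.14, -0.001, -1.292]
force: [2.6, -3.1, 4.1]
width: 0.0
```

Emit:
play_rows --targets '[{"slide":[-4,0.8,0],"turn":[0,0,0],"hand":0},{"slide":[-4,0.8,0],"turn":[0,0,0],"hand":0},{"slide":[-4,0.8,0],"turn":[0,0,0],"hand":0},{"slide":[-4,0.8,0],"turn":[0,0,0],"hand":0}]'

```text
clock: 5.58
eef_pos: [490.2, 55.4, 125.5]
tool_rot: [3.14, 0.001, -1.292]
force: [-0.4, 0.3, -1.0]
width: -0.0
```

The force fell to about zero and the tip dropped slightly, so it's over the notch. I'll move to the notch's middle and lower.

Emit:
play_rows --targets '[{"slide":[-5,1,0],"turn":[0,0,0],"hand":0},{"slide":[-5,0.5,0],"turn":[0,0,0],"hand":0},{"slide":[-3.5,0.5,0],"turn":[0,0,0],"hand":0},{"slide":[0,0,0],"turn":[0,0,0],"hand":0}]'

```text
clock: 6.08
eef_pos: [485.3, 67.4, 125.8]
tool_rot: [3.141, 0.0, -1.291]
force: [-0.2, -0.3, 0.4]
width: -0.0
```

Emit:
play_rows --targets '[{"slide":[0,0,2],"turn":[0,0,0],"hand":0},{"slide":[0,0,2],"turn":[0,0,0],"hand":0},{"slide":[0,0,1.5],"turn":[0,0,0],"hand":0},{"slide":[0,0,0],"turn":[0,0,0],"hand":0}]'

```text
clock: 6.58
eef_pos: [485.5, 66.9, 120.1]
tool_rot: [3.141, -0.0, -1.292]
force: [-0.6, 0.2, -0.2]
width: 0.5
```

Emit:
play_rows --targets '[{"slide":[0,0,1.5],"turn":[0,0,0],"hand":0},{"slide":[0,0,1.5],"turn":[0,0,0],"hand":0},{"slide":[0,0,1],"turn":[0,0,0],"hand":0},{"slide":[0,0,0],"turn":[0,0,0],"hand":0}]'

```text
clock: 7.08
eef_pos: [484.9, 66.7, 116.4]
tool_rot: [3.14, -0.0, -1.292]
force: [-2.1, -0.7, 4.5]
width: 0.1
```

Emit:
play_rows --targets '[{"slide":[0,0,1],"turn":[0,0,0],"hand":0},{"slide":[0,0,1],"turn":[0,0,0],"hand":0},{"slide":[0,0,0],"turn":[0,0,0],"hand":0}]'

```text
clock: 7.45
eef_pos: [483.9, 66.4, 114.3]
tool_rot: [3.138, -0.0, -1.292]
force: [-3.4, -1.3, 6.1]
width: -0.2
```

The catch is moving on its spring (4.5 to 6 N). I'll press on.

Emit:
play_rows --targets '[{"slide":[0,0,1],"turn":[0,0,0],"hand":0},{"slide":[0,0,1],"turn":[0,0,0],"hand":0},{"slide":[0,0,0],"turn":[0,0,0],"hand":0}]'

```text
clock: 7.82
eef_pos: [483.1, 66.2, 112.2]
tool_rot: [3.137, 0.0, -1.292]
force: [-5.6, -1.1, 7.2]
width: -0.1
```

```bash
python3 - <<'E'
from h import *
p,d=get_image("wrist");cv2.imwrite("pics/w2.png",p)
s=read_state();print(s["clock"],s["eef_pos"],s["force"])
E
```

```text
7.875 [483.07019325  66.18097931 112.23566187] [-4.98913806 -1.5010515   8.19716047]
```

View pics/w2.png

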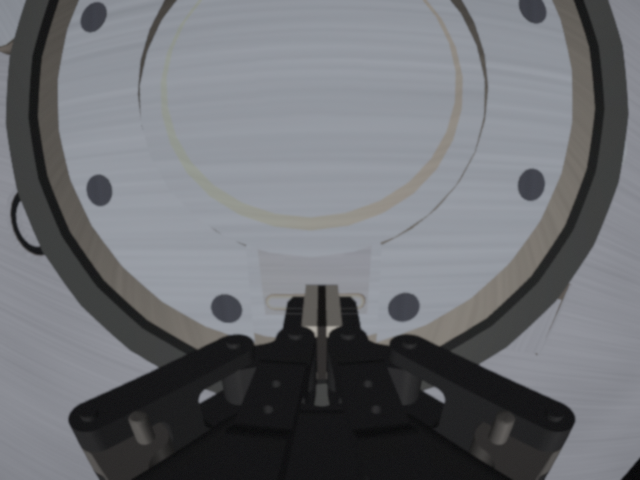

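The wrist view shows the cover grown and raised: its edge at about (310,255) now hides the groove and tongue. It seems to have let go. I'll press 1 mm more to be sure, then lift straight off.

Emit:
play_rows --targets '[{"slide":[0,0,1],"turn":[0,0,0],"hand":0},{"slide":[0,0,0],"turn":[0,0,0],"hand":0},{"slide":[0,1,-6],"turn":[0,0,0],"hand":0},{"slide":[0,2,-12],"turn":[0,0,0],"hand":0},{"slide":[0,5,-25],"turn":[0,0,0],"hand":0}]'

```text
clock: 8.5
eef_pos: [477.5, 64.8, 154.6]
tool_rot: [3.14, 0.0, -1.292]
force: [-0.3, 0.1, -0.7]
width: -0.2
```

Emit:
play_rows --targets '[{"slide":[0,20,-40],"turn":[0,0,0],"hand":0},{"slide":[40,0,-40],"turn":[0,0,0],"hand":0},{"slide":[50,0,0],"turn":[0,0,0],"hand":0},{"slide":[50,0,0],"turn":[0,0,0],"hand":0},{"slide":[50,0,0],"turn":[0,0,0],"hand":0}]'

```text
clock: 9.12
eef_pos: [511.4, -124.8, 235.3]
tool_rot: [-3.14, -0.0, -1.292]
force: [1.3, 0.0, 1.0]
width: 0.0
```

Emit:
play_rows --targets '[{"slide":[50,0,0],"turn":[0,0,0],"hand":0},{"slide":[50,0,0],"turn":[0,0,0],"hand":0},{"slide":[0,0,0],"turn":[0,0,0],"hand":0},{"slide":[0,0,0],"turn":[0,0,0],"hand":0}]'

```text
clock: 9.62
eef_pos: [538.2, -218.7, 234.4]
tool_rot: [-3.142, 0.001, -1.292]
force: [-0.6, 0.2, 0.3]
width: -0.1
```

```bash
python3 - <<'E'
from h import *
s=read_state();print(s["clock"],s["eef_pos"],s["force"])
p,d=get_image("top");cv2.imwrite("pics/t3.png",p)
c=calibration("top");K,R,t=c["K"],c["R"],c["t"]
v,u=np.mgrid[0:480,0:640]
W=(np.stack([(u-K[0,2])/K[0,0]*d,(v-K[1,2])/K[0,0]*d,d],-1)-t)@R
u=np.array([-.962,-.272])
for k in(-50,-30,0,30,50,56):
    # along notch dir
    q=W[180:320,220:362]; m=np.hypot(*np.moveaxis(q[...,:2]-([567,94]+k*u),-1,0))<5
    print(k,np.median(q[m][:,2]).round(1))
m=np.hypot(*np.moveaxis(q[...,:2]-([567,94]+88*u),-1,0))<4;print("rib",np.median(q[m][:,2]))
p0=cv2.imread("pics/top0.png");df=cv2.absdiff(p,p0).max(2);m=(cv2.medianBlur(df,5)>25).astype(np.uint8)
for b in cv2.connectedComponentsWithStats(m)[2][1:]:
    if b[4]>15: print(b)
p,_=get_image("side");cv2.imwrite("pics/s3.png",p)
E
```

```text
9.625 [ 538.19903006 -218.6613056   234.42888242] [-0.6126059   0.15972845  0.25050066]
-50 126.0
-30 135.2
0 143.9
30 154.0
50 154.1
56 123.6
rib 115.98478596377588
[  383   184   158   296 24743]
```

View pics/s3.png

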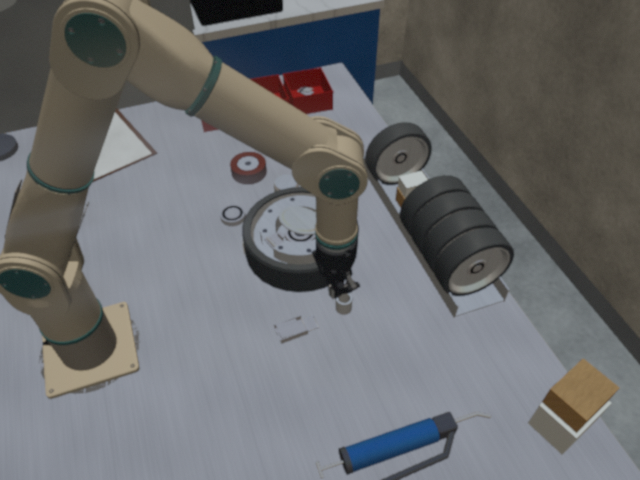

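View pics/t3.png

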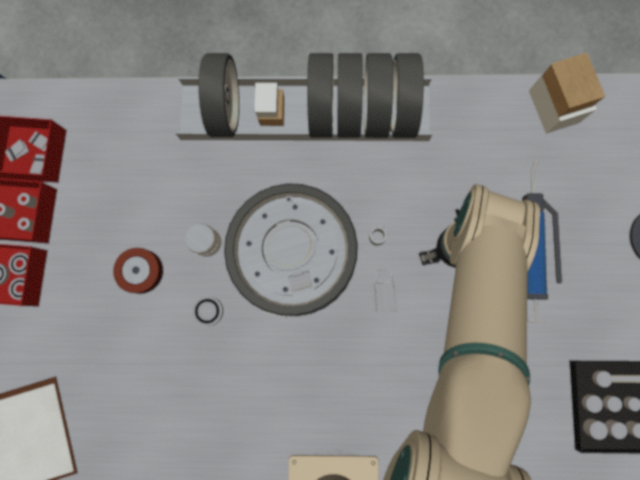

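The cover's heights rise from 126 to 154 mm across its width, a tilt of about 0.30 rad. The rib is back at 116 mm (115 before), the spares are in place, and the hand is clear.

```bash
python3 -c "
from cell import *
print(finish_job())"
```

```text
the job is handed in; nothing more can be done
None
```

The hub cover is open, the hand is clear, and I handed the job in at about 10 s of the 58 s allowed; no verdict was reported.

**What I did:**
- **Finding it:** I located the wheel and notch in the camera images. The notch is at about 196° round the wheel's axis.
- **Touching the ring:** I rested the closed fingertip on the hub ring at 4–5 N for about 0.5 s, then slid it along until the contact force vanished over the notch.
- **Pressing the catch:** I moved to the middle of the notch and pressed the catch down. The last reading was about 8 N straight down, and I went 1 mm further. I then lifted straight off and drew the hand away.

**What the last checks showed:**
- **Cover:** it stands open. Top-camera heights rise from 126 to 154 mm across it, a tilt of about 0.30 rad against the 0.27 needed.
- **Catch:** its rib reads about 116 mm high, against about 115 mm before pressing, so it has sprung back.
- **Loose things:** comparing the top view before and after shows no change except where the arm itself stands. That area partly hides the grease gun, but in the side view it looks unmoved and the arm passed well above it.
- **Hand:** the wrist force is down to noise, with the hand well away from the wheel.

**One disagreement:** the top and wrist cameras placed the rib about 4–5 mm apart. I aimed between them, and the touch readings confirmed the position.

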